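Line up the disc-cutter punches by size

TASK

Stand all four steel punches upright on the round marks of the wooden rail in order of diameter, one centred on each mark: the thickest on the red mark, then each next one thinner, down to the thinnest on the black mark at the far end. Do not knock any punch over, and leave the pliers and the jar where they are.

Things in the scene. Friction and masses are not known exactly. Their poses are not given: they have to be found in the camera images.
- punch_50: The thickest of four upright, solid, bright steel punches (short round bars, all 50 mm tall): 50 mm in diameter, about 0.77 kg, with straight sides from 1 to 46 mm up and a slightly rounded top edge. Origin: centre of its underside; z is its axis, up when it stands.
- punch_40: The second thickest of four upright, solid, bright steel punches (short round bars, all 50 mm tall): 40 mm in diameter, about 0.49 kg, with straight sides from 1 to 46 mm up and a slightly rounded top edge. Origin: centre of its underside; z is its axis, up when it stands.
- punch_30: The third thickest of four upright, solid, bright steel punches (short round bars, all 50 mm tall): 30 mm in diameter, about 0.28 kg, with straight sides from 1 to 46 mm up and a slightly rounded top edge. Origin: centre of its underside; z is its axis, up when it stands.
- punch_20: The thinnest of four upright, solid, bright steel punches (short round bars, all 50 mm tall): 20 mm in diameter, about 0.12 kg, with straight sides from 1 to 46 mm up and a slightly rounded top edge. Origin: centre of its underside; z is its axis, up when it stands.
- mark_red: Red disc mark, 60 mm in diameter, at one end (left or right) of a straight row of four such marks, 70 mm apart, flat on a fixed light wooden rail (board 282 mm long, 72 wide, 12 high, its length from side to side). Fixed. Origin: centre of its face, level with the rail top, 12 mm above the bench (a punch standing on it has its origin there); x across the rail, y along it.
- mark_b: Black round mark, 60 mm in diameter, one of the two inner marks of the row on the rail; it is either the second or the third from the red mark (70 or 140 mm away from it). Fixed. Origin: centre of its face, level with the rail top, 12 mm above the bench (a punch standing on it has its origin there); x across the rail, y along it.
- mark_c: Black round mark, 60 mm in diameter, the other inner mark of the row on the rail (140 or 70 mm away from the red mark). Fixed. Origin: centre of its face, level with the rail top, 12 mm above the bench (a punch standing on it has its origin there); x across the rail, y along it.
- mark_end: Black round mark, 60 mm in diameter, at the end of the row on the rail farthest from the red mark (210 mm from it). Fixed. Origin: centre of its face, level with the rail top, 12 mm above the bench (a punch standing on it has its origin there); x across the rail, y along it.
- pliers: Bystander: small pliers with blue handles lying on the bench, about 130 mm long, 57 mm wide, 14 mm high. Origin: on the bench under the middle; x points to the jaws.
- jar: Bystander: small closed amber jar with a white lid, 48 mm in diameter, 62 mm high, standing on the bench. Origin: centre of its underside; z up.
Not all that is in view belongs to the job. Leave any green or yellow look-alike of the punch_50 alone.

How it is judged:
By the outcome, as a careful person would: the job done as asked, in the order asked, and still so for the second after the job is handed in, with the robot touching nothing.
It also fails if it takes over 88 s, if anything falls off the work surface, if the arm or the gripper's body presses on something with over 40 N, if the wrist force passes 120 N, or if a joint passes its speed limit or range.

ROBOT

A 6-joint arm with a two-finger parallel gripper is mounted at the origin on the work surface. World frame = base frame: x ahead of the robot, y to its left, z up, the work surface at z = 0. Lengths are in mm, angles in rad, forces in N, time in s.
With the tool pointing down it reaches from about 350 to 975 mm from the base axis. Payload 7.1 kg.
Tool frame: the origin (TCP) lies midway between the tips of the shut fingers; the grasp point (between the pads) lies 19 mm behind it (ctrl.grip_depth is the distance from the TCP to the grasp point, in mm); z points along the fingers, y is the line along which they close (so a half turn about z gives the same grasp; the last joint's range is limited). The gripper opens to 88 mm and grips with 3 to 60 N. Pads are 20 mm wide; open, the fingers measure 115 mm over their backs; the gripper's body (75 mm by 178 mm) begins 61 mm behind the grasp point.
Start: joints at [1.251, 0.423, 1.63, -0, 1.089, -0.019], TCP at [185.146, 596.93, 222.675] pointing down, gripper open.
Joint ranges: [-3, 3], [-0.9, 2.11], [0.09, 2.58], [-1.31, 4.45], [0.11, 2.69], [-2.54, 2.54]. Speed limits (rad/s): [2.39, 2.39, 3.01, 3.14, 3.14, 3.14].

INTERFACE

Orientations are given as a rotation vector (axis times angle).
In Python, from workcell import ctrl, cams gives the robot as it stands.
- The arm moves only by the tool move_arm, never from a script. Its argument "steps" is a list of rows, each a list of 3 entries, a list of its own where there are three numbers: the shift along the tool's x, y, z in units of 25 mm (1.0 is 25 mm), then the turn about the tool's z in units of 5 degrees (1.0 is 5 degrees), then the closure, from 0 (fully open) to 1 (shut). A call has 1 to 20 rows; each row shifts and turns the commanded pose from where the row before left it, along the tool's axes as they then stand; what a row does not reach is not made up. A row lasts 1/12 s, in which the tool goes at most 41.7 mm and 7.16 degrees, less where a joint would pass 70% of its speed; a pose out of reach is approached as far as the arm can. A call is refused whole if a number of a shift passes 1 or a number of a turn 1, either way. A call with a gripper value outside its range is refused whole. The fingers move at their own pace and stop on an object; the grip force is fixed at half the most. Time passes only in rows, so rows that do not move let the fingers close. It gives the time, the measured TCP pose, the force, the opening and the grip force at its end, in the units of the state.
- ctrl.get_obs(): the state, without advancing time (a new reading comes with each control period).
- cams.get_image(name): name is "scene" or "top"; returns a dict with "image" (400x640x3 uint8, red, green, blue), "camera_matrix" (3x3 intrinsics, pixels), "xyz" and "rotation" of the camera in the world. Camera axes: x right, y down, z forward; pixel columns grow to the right and rows downward; lengths in mm; the calibration is good to about 2 mm. A picture is of the moment at which its call begins. There is no depth.
- ctrl.close_job(): hands the job in; it is judged then, once.
Trained networks look in the newest picture that a camera, given by its name, has taken for a name from the list of things; names that differ only in an ending like _2 or _b are one class to them, and where a whole thing is asked for, a point or a joint stands for the part that bears it (a point fixed in the world has none). Each returns a list of dicts, best first, with "p" (0 to 1); they miss things now and then, are a little off and sometimes report something else, mostly with a low value. They report only what shows in the picture. A call takes as long as a camera call. They do not tell look-alikes from the thing itself.
- cams.boxes_of(camera, thing): "rect" ([centre column, centre row, width, height] in pixels, round what is visible of it).
- cams.cut_out(camera, thing): "pixels" (400x640 bool, what is visible of it) and "rect" ([centre column, centre row, width, height] in pixels, round what is visible of it).
The state is a dict: "t": time; "qpos": joint angles; "qvel": joint speeds; "joint_torque": joint torques, N m; "ee_pos": TCP position; "orientation": TCP orientation; "ft_force": force on the tool from outside, world axes, zero at the start; "moment": the same for the moment, N m; "width": finger opening in mm; "grasp_force": force on a finger pad.
Only numpy, scipy, OpenCV 4.12 (cv2) and the standard library are available. Lean on these libraries where they do the work, as an engineer would, in place of code of your own. Each camera call takes 0.05 s, during which the arm holds its last target. There are 200 camera calls.

## Working session

There is one attempt and no reset: what is moved stays moved. The work goes in short steps, Python scripts to look and compute and a tool call to move; the robot and the scene stay as the last step left them, time stands still between calls to the robot, and variables do not carry over. Pictures are saved under pics/ and viewed, at most 14 in all, crops included, and the job is handed in when it is done.

Besides the shell and the picture viewer there is one more tool, called after "Call:" as name(argument=value, ...) on one line, values as JSON. move_arm: Moves the arm, as the interface text tells. Its arguments: {"type":"object","properties":{"steps":{"type":"array"}},"required":["steps"]}

```bash
mkdir -p pics; cat > h.py <<'E'
import numpy as np, cv2
from workcell import ctrl, cams
def cam(n):
    d=cams.get_image(n); return d
def ray(d,u,v):
    K=np.array(d["camera_matrix"]);R=np.array(d["rotation"]);
    if R.ndim==1: R=cv2.Rodrigues(R)[0]
    return np.array(d["xyz"]),R@np.linalg.inv(K)@np.array([u,v,1.])
def onz(d,u,v,z):
    c,r=ray(d,u,v); return (c+r*(z-c[2])/r[2])
E
python3 - <<'E'
from h import *
for n in("scene","top"):
    d=cam(n); cv2.imwrite(f"pics/{n}0.png",d["image"][:,:,::-1]); print(n,d["xyz"],d["rotation"],d["camera_matrix"])
    for t in("punch_50","punch_40","punch_30","punch_20","mark_red","mark_b","mark_end","pliers","jar"):
        for b in cams.boxes_of(n,t): print(t,round(b["p"],2),np.round(b["rect"],1), onz(d,b["rect"][0],b["rect"][1],12 if "mark" in t else 25).round())
o=ctrl.get_obs();print(o)
E
```

```text
scene [1298.74322144 -439.76176402  869.59412529] [-2.09205612 -1.15807399  0.5203719 ] [[505.58029099   0.         312.94409336]
 [  0.         505.58029099 203.1868064 ]
 [  0.           0.           1.        ]]
punch_50 0.86 [283.  195.2  16.7  27.5] [468. -34.  25.]
punch_50 0.85 [254.7 214.   26.9  27.4] [ 490. -123.   25.]
punch_50 0.8 [244.8 263.6  24.6  32.1] [ 615. -210.   25.]
punch_50 0.78 [313.6 185.6  16.5  21.3] [479.  48.  25.]
punch_50 0.57 [376.  171.8   6.3  15.6] [521. 212.  25.]
punch_50 0.55 [223.8 234.7  22.2  29. ] [ 512. -213.   25.]
punch_50 0.31 [383.2 211.9  26.4  19.2] [649. 138.  25.]
punch_40 0.86 [283.  195.2  16.7  27.5] [468. -34.  25.]
punch_40 0.85 [254.7 214.   26.9  27.4] [ 490. -123.   25.]
punch_40 0.8 [244.8 263.6  24.6  32.1] [ 615. -210.   25.]
punch_40 0.78 [313.6 185.6  16.5  21.3] [479.  48.  25.]
punch_40 0.57 [376.  171.8   6.3  15.6] [521. 212.  25.]
punch_40 0.55 [223.8 234.7  22.2  29. ] [ 512. -213.   25.]
punch_40 0.31 [383.2 211.9  26.4  19.2] [649. 138.  25.]
punch_30 0.86 [283.  195.2  16.7  27.5] [468. -34.  25.]
punch_30 0.85 
[... 3209 characters left out ...]
36.9  38.3] [580. 363.  25.]
{'t': 1.0, 'qpos': array([ 1.25098600e+00,  4.23096044e-01,  1.62992248e+00,  1.47072354e-05,
        1.08858402e+00, -1.89918147e-02]), 'qvel': array([ 0.00022297,  0.00089102,  0.00182296, -0.00056754, -0.00071633,
        0.00040975]), 'joint_torque': array([-9.29452108e-04, -5.44578838e+01, -2.74046373e+01,  6.44452055e-02,
        1.65633025e-02, -8.70124580e-06]), 'ee_pos': array([185.14781721, 596.92110934, 222.66868191]), 'orientation': array([-4.70753395e-01, -3.10610761e+00,  1.18673584e-05]), 'ft_force': array([0.61918742, 0.69557035, 0.48771652]), 'moment': array([-0.00495067, -0.01187251, -0.07533827]), 'grasp_force': 0.0, 'width': 87.66391379475543}
```

View pics/scene0.png

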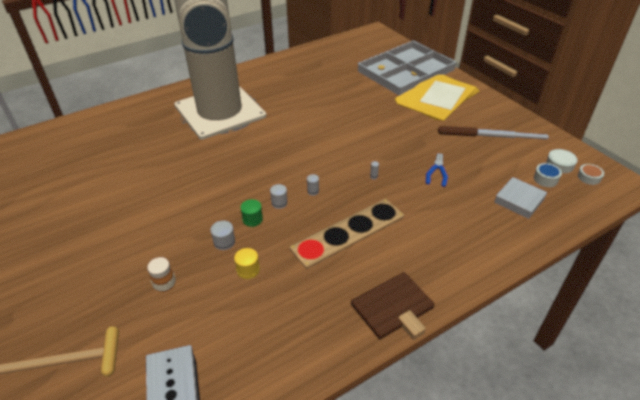

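View pics/top0.png

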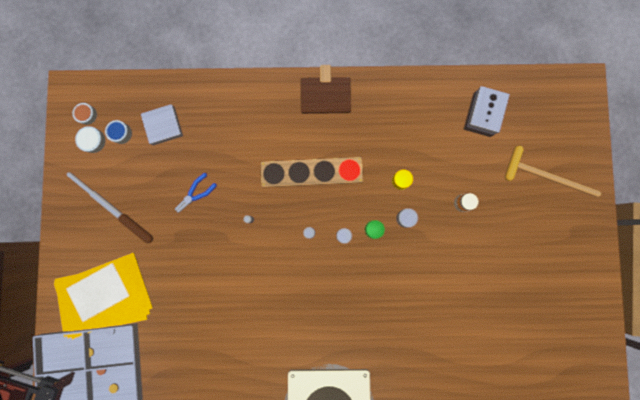

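The scene view shows the grey punches at about (223,235), (279,195), (313,185) and (375,170). The top view shows them at (408,218), (344,236), (309,233) and (248,219), thickest to thinnest. The green one at (375,230) and yellow one at (403,179) are decoys. The red mark is at (349,170) and the end mark at (274,172). Next I'll refine these with silhouette fits and stereo.

```bash
cat > meas.py <<'E'
from h import *
from scipy.optimize import least_squares
def proj(d,P):
    R=np.array(d["rotation"]);R=cv2.Rodrigues(R)[0] if R.ndim==1 else R
    q=(np.atleast_2d(P)-d["xyz"])@R@np.array(d["camera_matrix"]).T
    return q[:,:2]/q[:,2:]
A=np.linspace(0,2*np.pi,40,endpoint=False); S=4
def circ(x,y,z,r): return np.c_[x+r*np.cos(A),y+r*np.sin(A),np.full(40,z)]
def cen(h): m=cv2.moments(h.astype(np.float32)); return np.array([m["m10"],m["m01"]])/m["m00"]
def model(d,x,y,z0,r,h):
    P=proj(d,np.r_[circ(x,y,z0,r),circ(x,y,z0+h,r-1)]) if h else proj(d,circ(x,y,z0,r))
    return cv2.convexHull(P.astype(np.float32))
def seg(d,u,v,kind,w=18):
    """foreground contour near pixel (u,v), subpixel by upscaling and Otsu"""
    x0,y0=int(u)-w,int(v)-w
    c=d["image"][y0:y0+2*w,x0:x0+2*w].astype(np.float32)
    f={"steel":c[...,2]-c[...,0],"red":c[...,0]-c[...,1]*1.0-c[...,2]*.5,"black":-c[...,0]}[kind]
    f=cv2.resize(f,None,fx=S,fy=S,interpolation=cv2.INTER_CUBIC)
    f=cv2.normalize(f,None,0,255,cv2.NORM_MINMAX).astype(np.uint8)
    m=cv2.threshold(f,0,255,cv2.THRESH_OTSU)[1]
    cs=cv2.findContours(m,cv2.RETR_EXTERNAL,cv2.CHAIN_APPROX_NONE)[0]
    g=lambda k:(cv2.convexHull(k).reshape(-1,2)+.5)/S-.5+[x0,y0]
    cs=[g(k) for k in cs if cv2.contourArea(k)>150]
    return min(cs,key=lambda k:np.hypot(*(cen(k)-[u,v])))
def locate(ims,uv,kind,r,h,z0):
    """joint fit x,y; also free-height fit"""
    C={n:cen(seg(ims[n],*uv[n],kind)) for n in uv}
    f=lambda p,z:np.concatenate([cen(model(ims[n],p[0],p[1],z,r,h))-C[n] for n in C])
    n0=list(uv)[0]; g=onz(ims[n0],*C[n0],z0+h/2)[:2]
    a=least_squares(lambda p:f(p,z0),g,diff_step=1e-3)
    b=least_squares(lambda p:f(p,p[2]),[*g,z0+1.],diff_step=1e-3) if len(C)>1 else a
    return a.x,f(a.x,z0),b.x
E
python3 - <<'E'
from meas import *
ims={n:cam(n) for n in("top","scene")}
it={"p50":((407,218),(223,235),"steel",25,50,0),"p40":((344.5,236),(279,195),"steel",20,50,0),"p30":((309,232.5),(313,185),"steel",15,50,0),"p20":((248,219),(375,170.5),"steel",10,50,0),
"red":((349.6,171),(310.6,248),"red",30,0,12),"b":((324.7,171),(336.5,236.5),"black",30,0,12),"c":((299,172),(361,223),"black",30,0,12),"end":((273.6,173),(384,211.5),"black",30,0,12)}
vis={n:cv2.resize(ims[n]["image"][:,:,::-1].copy(),None,fx=4,fy=4,interpolation=cv2.INTER_CUBIC) for n in ims}
for k,(t,s,kind,r,h,z) in it.items():
    a,res,b=locate(ims,{"top":t,"scene":s},kind,r,h,z); print(k,a.round(1),"res px",res.round(2),"free",b.round(1))
    for n,uv in(("top",t),("scene",s)):
        c=seg(ims[n],*uv,kind); m=model(ims[n],a[0],a[1],z,r,h).reshape(-1,2)
        print("   ",n,"area seg/model",round(cv2.contourArea(c.astype(np.float32))),round(cv2.contourArea(m)))
        for p,col in((c,(0,255,255)),(m,(255,0,255))): cv2.polylines(vis[n],[np.round(p*4+1.5).astype(int)],True,col,1)
cv2.imwrite("pics/v.png",np.vstack([vis["top"][640:1000,940:1700],np.zeros((1,760,3),np.uint8)]))
cv2.imwrite("pics/w.png",vis["scene"][600:1100,840:1640])
E
```

```text
p50 [ 509.5 -214.9] res px [ 0.24  0.07  0.21 -0.03] free [ 5.095e+02 -2.149e+02 -2.000e-01]
    top area seg/model 319 326
    scene area seg/model 580 593
p40 [463.5 -43.6] res px [ 0.32  0.08  0.29 -0.11] free [463.3 -43.5  -0.5]
    top area seg/model 184 176
    scene area seg/model 360 368
p30 [472.6  50.2] res px [ 0.41  0.13  0.39 -0.15] free [472.4  50.3  -0.6]
    top area seg/model 107 100
    scene area seg/model 237 238
p20 [510.5 214.8] res px [ 0.45  0.17  0.45 -0.19] free [510.3 215.   -0.6]
    top area seg/model 66 64
    scene area seg/model 139 136
red [644.6 -62. ] res px [ 0.42  0.03  0.3  -0.21] free [644.4 -61.9  11. ]
    top area seg/model 347 364
    scene area seg/model 390 419
b [642.   8.] res px [ 0.39  0.06  0.3  -0.18] free [641.8   8.2  11.2]
    top area seg/model 336 363
    scene area seg/model 345 390
c [639.5  78. ] res px [ 0.34  0.11  0.3  -0.12] free [639.4  78.2  11.6]
    top area seg/model 337 363
    scene area seg/model 320 364
end [636.9 148.2] res px [ 0.31  0.08  0.27 -0.15] free [636.8 148.3  11.4]
    top area seg/model 334 363
    scene area seg/model 294 340
```

View pics/v.png

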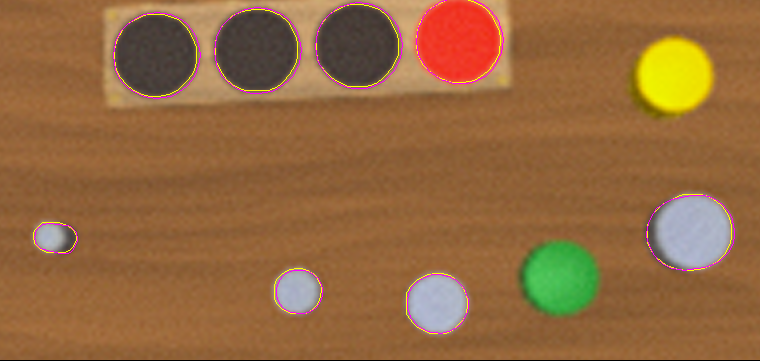

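View pics/w.png

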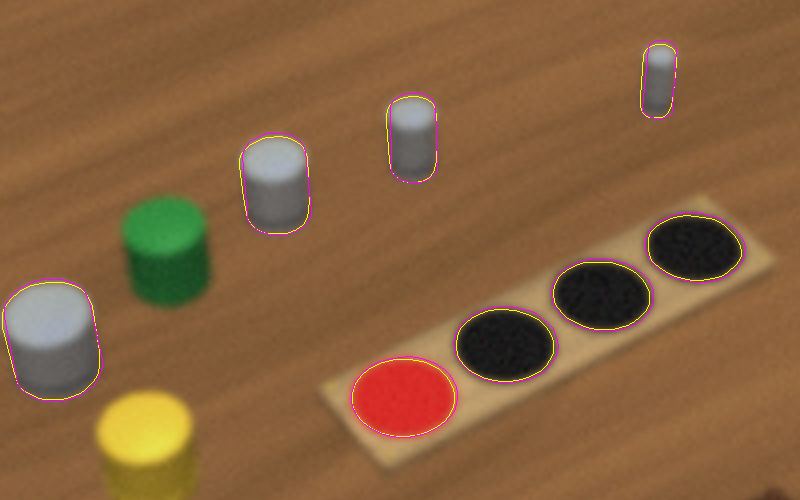

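Fits and stereo agree: the punches stand at z≈0 and the marks at z≈11–12. I'll turn the tool so its y is world +x and its x is world +y, so the fingers close across the rail.

Call:
move_arm(steps=[[[0,0,0],1,0],[[0,0,0],1,0],[[0,0,0],1,0],[[0,0,0],1,0],[[0,0,0],1,0],[[0,0,0],1,0],[[0,0,0],1,0],[[0,0,0],1,0],[[0,0,0],1,0],[[0,0,0],1,0],[[0,0,0],1,0],[[0,0,0],1,0],[[0,0,0],1,0],[[0,0,0],1,0],[[0,0,0],0.55,0],[[0,1,0],0,0],[[-0.5,1,0],0,0],[[-1,1,0],0,0],[[-1,1,0],0,0],[[-1,1,0],0,0]])

```text
t: 2.77
ee_pos: [311.0, 508.5, 222.6]
orientation: [2.22, 2.222, -0.0]
ft_force: [-0.0, -0.3, -0.1]
width: 87.3
grasp_force: 0.0
```

Call:
move_arm(steps=[[[-1,0.8,0],0,0],[[-1,0.8,0],0,0],[[-1,0.8,0],0,0],[[-1,0.8,0],0,0],[[-1,0.8,0],0,0],[[-1,0.8,0],0,0],[[-1,0.8,0],0,0],[[-1,0.8,0],0,0],[[-1,0.8,0],0,0],[[-1,0.8,0],0,0],[[-1,0,0],0,0],[[-1,0,0],0,0],[[-1,0,0],0,0],[[-1,0,0],0,0],[[-1,0,0],0,0],[[-1,0,0],0,0],[[-1,0,0],0,0],[[-1,0,0],0,0],[[-1,0,0],0,0],[[-1,0,0],0,0]])

```text
t: 4.43
ee_pos: [510.2, 8.3, 222.9]
orientation: [2.221, 2.222, 0.0]
ft_force: [-0.1, 0.4, -0.3]
width: 88.0
grasp_force: 0.0
```

Call:
move_arm(steps=[[[-1,0,0.3],0,0],[[-1,0,0.5],0,0],[[-1,0,0.5],0,0],[[-1,0,0.5],0,0],[[-1,0,0.5],0,0.1],[[-1,0,0.5],0,0.1],[[-1,0,0.5],0,0.1],[[-1,0,0.5],0,0.1],[[-0.5,0,0.2],0,0.1],[[0,0,0],0,0.1],[[0,0,0],0,0.1]])

```text
t: 5.35
ee_pos: [510.2, -202.9, 122.7]
orientation: [-2.222, -2.22, -0.0]
ft_force: [-0.3, -0.6, -0.3]
width: 78.9
grasp_force: 0.0
```

Call:
move_arm(steps=[[[-0.48,0,0.2],0,0.1],[[0,-0.03,0.6],0,0.1],[[0,0,0.8],0,0.1],[[0,0,0.8],0,0.1],[[0,0,0.8],0,0.1],[[0,0,0.7],0,0.1],[[0,0,0.4],0,0.1],[[0,0,0.25],0,0.1],[[0,0,0],0,0.1],[[0,0,0],0,0.1]])

```text
t: 6.18
ee_pos: [510.1, -214.9, 9.4]
orientation: [2.22, 2.222, 0.0]
ft_force: [-0.2, 0.1, 0.2]
width: 79.5
grasp_force: 0.0
```

Call:
move_arm(steps=[[[0,0,0],0,0.3],[[0,0,0],0,0.4],[[0,0,0],0,0.45],[[0,0,0],0,0.6],[[0,0,0],0,0.8],[[0,0,0],0,1],[[0,0,0],0,1],[[0,0,0],0,1],[[0,0,0],0,1]])

```text
t: 6.93
ee_pos: [510.5, -215.3, 9.5]
orientation: [2.22, 2.22, 0.001]
ft_force: [3.1, -0.5, 4.9]
width: 49.4
grasp_force: 30.0
```

Call:
move_arm(steps=[[[0,0,-0.2],0,1],[[0,0,-0.6],0,1],[[0,0,-0.8],0,1],[[0,0,-0.8],0,1],[[0,0,-0.6],0,1],[[0.3,0.2,-0.2],0,1],[[0.6,0.5,0],0,1],[[0.8,0.7,0],0,1],[[0.8,0.7,0],0,1],[[0.8,0.7,0],0,1],[[0.8,0.7,0],0,1],[[0.8,0.7,0],0,1],[[0.6,0.7,0],0,1],[[0.4,0.36,0],0,1],[[0.2,0.1,0],0,1],[[0,0,0],0,1],[[0,0,0],0,1]])

```text
t: 8.35
ee_pos: [641.8, -62.6, 87.9]
orientation: [-2.219, -2.221, 0.003]
ft_force: [-0.0, -0.1, -8.9]
width: 49.2
grasp_force: 30.0
```

Call:
move_arm(steps=[[[0.02,0.11,0.2],0,1],[[0,0,0.6],0,1],[[0,0,0.7],0,1],[[0,0,0.6],0,1],[[0,0,0.3],0,1],[[0,0,0.1],0,1],[[0,0,0],0,1],[[0,0,0],0,1]])

```text
t: 9.02
ee_pos: [646.7, -62.2, 26.8]
orientation: [2.221, 2.221, 0.001]
ft_force: [-0.3, 0.9, -8.1]
width: 49.5
grasp_force: 30.0
```

Call:
move_arm(steps=[[[0,-0.07,0],0,1],[[0,0,0.08],0,1],[[0,0,0.06],0,1],[[0,0,0.05],0,1],[[0,0,0],0,1],[[0,0,0],0,1]])

```text
t: 9.52
ee_pos: [644.6, -61.9, 21.7]
orientation: [-2.221, -2.222, 0.0]
ft_force: [0.5, -0.0, -8.0]
width: 49.4
grasp_force: 30.0
```

Call:
move_arm(steps=[[[0,0,0.03],0,1],[[0,0,0],0,1],[[0,0,0],0,1]])

```text
t: 9.77
ee_pos: [644.7, -61.9, 21.5]
orientation: [2.221, 2.222, 0.0]
ft_force: [-2.3, 0.5, -0.8]
width: 49.2
grasp_force: 30.0
```

Call:
move_arm(steps=[[[0,0,0],0,0.4],[[0,0,0],0,0.35],[[0,0,0],0,0.3],[[0,0,0],0,0.2],[[0,0,0],0,0.1],[[0,0,0],0,0.1],[[0,0,-0.4],0,0.1],[[0,0,-0.8],0,0.1],[[0,0,-1],0,0.1],[[0,0,-1],0,0.1],[[0,0,-0.6],0,0.1],[[0,0,-0.2],0,0.1],[[0,0,0],0,0.1]])

```text
t: 10.85
ee_pos: [645.6, -62.1, 123.0]
orientation: [2.219, 2.22, 0.003]
ft_force: [-0.4, -0.3, 0.4]
width: 78.8
grasp_force: 0.0
```

Call:
move_arm(steps=[[[0,-0.3,0],0,0.1],[[0.1,-0.7,0],0,0.1],[[0.2,-1,0],0,0.1],[[0.2,-1,0],0,0.1],[[0.2,-1,0],0,0.1],[[0.04,-1,0],0,0.1],[[0,-1,0],0,0.15],[[0,-0.7,0],0,0.2],[[0,-0.4,0],0,0.2],[[0,-0.14,0],0,0.2],[[0,0,0.2],0,0.2],[[0,0,0.6],0,0.2],[[0,0,0.6],0,0.2],[[0,0,0.4],0,0.2],[[0,0,0.1],0,0.2],[[0,0,0],0,0.2],[[0,0,0],0,0.2]])

```text
t: 12.27
ee_pos: [464.0, -43.5, 73.4]
orientation: [-2.221, -2.222, 0.0]
ft_force: [-0.4, -0.6, -0.4]
width: 70.3
grasp_force: 0.0
```

```bash
python3 - <<'E'
from meas import *
ims={n:cam(n) for n in("top","scene")}
cv2.imwrite("pics/c1.png",cv2.resize(np.hstack([ims["scene"]["image"][140:290,200:420],ims["top"]["image"][120:270,240:440]])[:,:,::-1],None,fx=1.9,fy=1.9))
print(ctrl.get_obs()["ee_pos"].round(1))
E
```

```text
[464.2 -43.6  73.9]
```

View pics/c1.png

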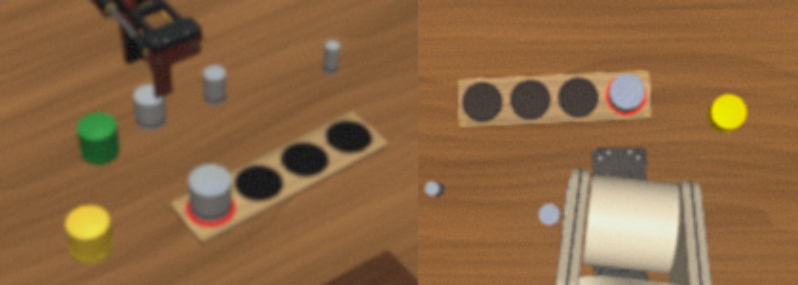

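The 50 mm punch stands on the red mark, at about (208,190) in the left crop, with red showing all round it. The gripper is over punch_40.

Call:
move_arm(steps=[[[0,0,0.4],0,0.2],[[0,0,0.7],0,0.2],[[0,0,0.7],0,0.2],[[0,0,0.5],0,0.2],[[0,0,0.25],0,0.2],[[0,0,0],0,0.2],[[0,0,0],0,0.4],[[0,0,0],0,0.5],[[0,0,0],0,0.55],[[0,0,0],0,0.7],[[0,0,0],0,1],[[0,0,0],0,1],[[0,0,0],0,1],[[0,0,0],0,1]])

```text
t: 13.53
ee_pos: [464.6, -43.6, 10.3]
orientation: [2.22, 2.221, 0.002]
ft_force: [0.9, -0.4, 5.8]
width: 39.4
grasp_force: 30.0
```

Call:
move_arm(steps=[[[0,0,-0.2],0,1],[[0,0,-0.6],0,1],[[0,0,-0.8],0,1],[[0,0,-0.8],0,1],[[0,0.2,-0.6],0,1],[[0.2,0.5,-0.2],0,1],[[0.3,0.8,0],0,1],[[0.3,1,0],0,1],[[0.3,1,0],0,1],[[0.3,1,0],0,1],[[0.3,1,0],0,1],[[0.3,0.8,0],0,1],[[0.06,0.5,0],0,1],[[0,0.26,0],0,1],[[0,0.08,0],0,1],[[0,0,0.2],0,1],[[0,0,0.4],0,1],[[0,0,0.3],0,1],[[0,0,0],0,1],[[0,0,0],0,1]])

```text
t: 15.2
ee_pos: [640.7, 7.9, 66.0]
orientation: [-2.22, -2.22, 0.003]
ft_force: [-0.0, -0.2, -5.3]
width: 39.5
grasp_force: 30.0
```

Call:
move_arm(steps=[[[0,0,0.4],0,1],[[0,0,0.6],0,1],[[0,0,0.4],0,1],[[0,0,0.2],0,1],[[0,0,0],0,1],[[0,0,0],0,1],[[0,0,0],0,1]])

```text
t: 15.78
ee_pos: [642.4, 8.1, 27.3]
orientation: [2.221, 2.222, 0.0]
ft_force: [0.6, -0.4, -4.3]
width: 39.4
grasp_force: 30.0
```

Call:
move_arm(steps=[[[0,-0.01,0.08],0,1],[[0,0,0.06],0,1],[[0,0,0.04],0,1],[[0,0,0.02],0,1],[[0,0,0],0,1],[[0,0,0],0,1]])

```text
t: 16.28
ee_pos: [641.9, 8.1, 22.4]
orientation: [2.221, 2.222, 0.0]
ft_force: [-0.7, -0.1, -2.8]
width: 39.7
grasp_force: 30.0
```

Call:
move_arm(steps=[[[0,0,0.02],0,1],[[0,0,0],0,1],[[0,0,0],0,1]])

```text
t: 16.53
ee_pos: [641.9, 8.1, 22.3]
orientation: [2.221, 2.222, 0.0]
ft_force: [-3.1, 0.2, 5.0]
width: 39.7
grasp_force: 30.0
```

Call:
move_arm(steps=[[[0,0,0],0,0.5],[[0,0,0],0,0.45],[[0,0,0],0,0.4],[[0,0,0],0,0.3],[[0,0,0],0,0.2],[[0,0,0],0,0.2],[[0,0,-0.4],0,0.2],[[0,0,-0.8],0,0.2],[[0,0,-1],0,0.2],[[0,0,-1],0,0.2],[[0,0,-0.6],0,0.2],[[0,-0.2,-0.2],0,0.2]])

```text
t: 17.53
ee_pos: [639.3, 8.0, 125.5]
orientation: [2.218, 2.219, 0.007]
ft_force: [0.3, -0.1, 1.1]
width: 70.3
grasp_force: 0.0
```

Call:
move_arm(steps=[[[0.2,-0.6,0],0,0.2],[[0.3,-1,0],0,0.3],[[0.3,-1,0],0,0.3],[[0.3,-1,0],0,0.3],[[0.3,-1,0],0,0.3],[[0.2,-1,0],0,0.3],[[0.08,-0.6,0],0,0.3],[[0,-0.3,0],0,0.3],[[0,-0.07,0],0,0.3],[[0,0,0.3],0,0.3],[[0,0,0.6],0,0.3],[[0,0,0.6],0,0.3],[[0,0,0.3],0,0.3],[[0,0,0.1],0,0.3],[[0,0,0],0,0.3],[[0,0,0],0,0.3]])

```text
t: 18.87
ee_pos: [473.1, 49.9, 74.2]
orientation: [2.221, 2.221, 0.0]
ft_force: [-0.2, -0.2, 1.1]
width: 61.2
grasp_force: 0.0
```

Call:
move_arm(steps=[[[0,-0.02,0.4],0,0.3],[[0.01,0,0.7],0,0.3],[[0,0,0.7],0,0.3],[[0,0,0.5],0,0.3],[[0,0,0.25],0,0.3],[[0,0,0],0,0.3],[[0,0,0],0,0.5],[[0,0,0],0,0.6],[[0,0,0],0,0.67],[[0,0,0],0,0.8],[[0,0,0],0,1],[[0,0,0],0,1],[[0,0,0],0,1],[[0,0,0],0,1]])

```text
t: 20.03
ee_pos: [473.2, 50.3, 11.1]
orientation: [2.22, 2.221, 0.003]
ft_force: [1.4, 0.6, 6.3]
width: 29.7
grasp_force: 30.0
```

Call:
move_arm(steps=[[[0,0,-0.2],0,1],[[0,0,-0.6],0,1],[[0,0,-0.8],0,1],[[0,0,-0.8],0,1],[[0,0.2,-0.6],0,1],[[0.1,0.5,-0.2],0,1],[[0.2,0.8,0],0,1],[[0.2,1,0],0,1],[[0.2,1,0],0,1],[[0.2,1,0],0,1],[[0.2,1,0],0,1],[[0.01,0.7,0],0,1],[[0,0.4,0],0,1],[[0,0.08,0],0,1],[[0,0,0],0,1],[[0,0,0.2],0,1],[[0,0,0.4],0,1],[[0,0,0.3],0,1],[[0,0,0],0,1],[[0,0,0],0,1]])

```text
t: 21.7
ee_pos: [637.9, 77.9, 66.9]
orientation: [-2.22, -2.221, 0.003]
ft_force: [0.3, 0.3, -2.4]
width: 29.7
grasp_force: 30.0
```

Call:
move_arm(steps=[[[0,0,0.4],0,1],[[0,0,0.6],0,1],[[0,0,0.4],0,1],[[0,0,0.2],0,1],[[0,0,0],0,1],[[0,0,0],0,1],[[0,0,0],0,1]])

```text
t: 22.28
ee_pos: [639.3, 78.1, 28.1]
orientation: [2.221, 2.222, 0.0]
ft_force: [-0.5, 0.3, -3.1]
width: 29.6
grasp_force: 30.0
```

Target is z≈23.1.

Call:
move_arm(steps=[[[0,0.01,0.08],0,1],[[0,0,0.06],0,1],[[0,0,0.04],0,1],[[0,0,0.02],0,1],[[0,0,0],0,1],[[0,0,0],0,1]])

```text
t: 22.78
ee_pos: [639.4, 78.1, 23.1]
orientation: [2.221, 2.222, 0.0]
ft_force: [-0.6, 0.1, -1.0]
width: 29.5
grasp_force: 30.0
```

Call:
move_arm(steps=[[[0,0,0.02],0,1],[[0,0,0],0,1],[[0,0,0],0,1]])

```text
t: 23.03
ee_pos: [639.4, 78.0, 23.1]
orientation: [2.221, 2.222, 0.0]
ft_force: [-2.2, -1.4, 4.8]
width: 29.6
grasp_force: 30.0
```

Call:
move_arm(steps=[[[0,0,0],0,0.6],[[0,0,0],0,0.55],[[0,0,0],0,0.5],[[0,0,0],0,0.4],[[0,0,0],0,0.3],[[0,0,0],0,0.3],[[0,0,-0.4],0,0.3],[[0,0,-0.8],0,0.3],[[0,0,-1],0,0.3],[[0,0,-1],0,0.3],[[0,0,-0.6],0,0.3],[[0.2,-0.2,-0.2],0,0.3]])

```text
t: 24.03
ee_pos: [636.8, 82.8, 126.3]
orientation: [2.219, 2.218, 0.007]
ft_force: [0.6, 0.1, 0.2]
width: 61.4
grasp_force: 0.0
```

Call:
move_arm(steps=[[[0.7,-0.7,0],0,0.4],[[0.9,-0.9,0],0,0.4],[[0.9,-0.9,0],0,0.4],[[0.9,-0.9,0],0,0.4],[[0.9,-0.9,0],0,0.4],[[0.6,-0.5,0],0,0.4],[[0.3,-0.1,0],0,0.4],[[0.07,-0.06,0],0,0.4],[[0,0,0.3],0,0.4],[[0,0,0.6],0,0.4],[[0,0,0.6],0,0.4],[[0,0,0.3],0,0.4],[[0,0,0.1],0,0.4],[[0,0,0],0,0.4],[[0,0,0],0,0.4]])

```text
t: 25.28
ee_pos: [510.8, 214.4, 75.0]
orientation: [2.222, 2.221, 0.0]
ft_force: [-0.0, 0.1, -0.3]
width: 52.7
grasp_force: 0.0
```

Call:
move_arm(steps=[[[0.02,-0.01,0.4],0,0.4],[[0,0,0.7],0,0.4],[[0,0,0.7],0,0.4],[[0,0,0.5],0,0.4],[[0,0,0.28],0,0.4],[[0,0,0],0,0.4],[[0,0,0],0,0.6],[[0,0,0],0,0.7],[[0,0,0],0,0.78],[[0,0,0],0,0.9],[[0,0,0],0,1],[[0,0,0],0,1],[[0,0,0],0,1],[[0,0,0],0,1]])

```text
t: 26.45
ee_pos: [510.6, 215.5, 11.0]
orientation: [2.221, 2.221, 0.002]
ft_force: [0.3, -0.9, 5.0]
width: 19.3
grasp_force: 30.0
```

Call:
move_arm(steps=[[[0,0,-0.2],0,1],[[0,0,-0.6],0,1],[[0,0,-0.8],0,1],[[0,0,-0.8],0,1],[[0,0.2,-0.6],0,1],[[-0.2,0.5,-0.2],0,1],[[-0.5,0.8,0],0,1],[[-0.5,0.9,0],0,1],[[-0.5,0.9,0],0,1],[[-0.5,0.9,0],0,1],[[-0.4,0.6,0],0,1],[[-0.07,0.2,0],0,1],[[0,0.06,0],0,1],[[0,0,0],0,1],[[0,0,0.2],0,1],[[0,0,0.4],0,1],[[0,0,0.3],0,1],[[0,0,0],0,1],[[0,0,0],0,1]])

```text
t: 28.03
ee_pos: [635.4, 148.8, 66.8]
orientation: [-2.22, -2.222, 0.003]
ft_force: [-0.5, 0.4, -1.0]
width: 19.3
grasp_force: 30.0
```

Call:
move_arm(steps=[[[0,0,0.4],0,1],[[0,0,0.6],0,1],[[0,0,0.4],0,1],[[0,0,0.2],0,1],[[0,0,0],0,1],[[0,0,0],0,1],[[0,0,0],0,1]])

```text
t: 28.62
ee_pos: [636.8, 148.6, 28.1]
orientation: [2.221, 2.222, 0.0]
ft_force: [-0.9, 0.6, -0.9]
width: 20.0
grasp_force: 30.0
```

Call:
move_arm(steps=[[[-0.02,0,0.08],0,1],[[0,0,0.06],0,1],[[0,0,0.04],0,1],[[0,0,0.02],0,1],[[0,0,0],0,1],[[0,0,0],0,1]])

```text
t: 29.12
ee_pos: [636.6, 148.0, 23.1]
orientation: [2.221, 2.222, 0.0]
ft_force: [-0.4, -0.1, -1.2]
width: 19.6
grasp_force: 30.0
```

Call:
move_arm(steps=[[[0,0,0.02],0,1],[[0,0,0],0,1],[[0,0,0],0,1]])

```text
t: 29.37
ee_pos: [636.6, 148.1, 23.0]
orientation: [2.221, 2.222, 0.0]
ft_force: [-2.2, -0.6, 5.9]
width: 19.6
grasp_force: 30.0
```

Contact. I'll release, rise and back away, then check.

Call:
move_arm(steps=[[[0,0,0],0,0.7],[[0,0,0],0,0.65],[[0,0,0],0,0.6],[[0,0,0],0,0.5],[[0,0,0],0,0.4],[[0,0,0],0,0.4],[[0,0,-0.4],0,0.4],[[0,0,-0.8],0,0.4],[[0,0,-1],0,0.4],[[0,0,-1],0,0.4],[[0,0,-1],0,0.4],[[0,-0.8,-1],0,0.4],[[0,-1,-0.5],0,0.4],[[0,-1,0],0,0.4],[[0.5,-1,0],0,0.4],[[1,-1,0],0,0.4],[[1,-1,0],0,0.4],[[1,-0.6,0],0,0.4],[[1,0,0],0,0.4],[[1,0,0],0,0.4]])

```text
t: 31.03
ee_pos: [475.4, 286.6, 166.0]
orientation: [2.22, 2.222, 0.001]
ft_force: [-0.4, -0.3, 1.3]
width: 52.9
grasp_force: 0.0
```

Call:
move_arm(steps=[[[1,0,0],0,0.4],[[1,0,0],0,0.4],[[1,0,0],0,0.4],[[1,0,0],0,0.4],[[1,0,0],0,0.4],[[0.5,0,0],0,0.4],[[0,0,0],0,0.4],[[0,0,0],0,0.4]])

```text
t: 31.7
ee_pos: [476.1, 422.7, 165.0]
orientation: [2.22, 2.223, -0.001]
ft_force: [-0.1, -0.4, 0.8]
width: 52.6
grasp_force: 0.0
```

```bash
python3 - <<'E'
from meas import *
ims={n:cam(n) for n in("top","scene")}
M={"p50":(644.6,-62,25),"p40":(642,8,20),"p30":(639.5,78,15),"p20":(636.9,148.2,10)}
for k,(x,y,r) in M.items():
    uv={n:cen(model(ims[n],x,y,12,r,50)) for n in ims}
    try:
        a,res,b=locate(ims,uv,"steel",r,50,12); print(k,"offset",(a-[x,y]).round(1),res.round(2),b.round(1))
    except Exception as e: print(k,e)
vis={n:cv2.resize(ims[n]["image"][:,:,::-1].copy(),None,fx=4,fy=4,interpolation=cv2.INTER_CUBIC) for n in ims}
for (x,y,r) in M.values():
    for n in ims: cv2.polylines(vis[n],[np.round(model(ims[n],x,y,12,r,50).reshape(-1,2)*4+1.5).astype(int)],True,(255,0,255),1)
cv2.imwrite("pics/e.png",np.vstack([vis["top"][560:800,1000:1560],vis["scene"][700:1060,1120:1680]]))
print(ctrl.get_obs()["ee_pos"])
E
```

```text
p50 offset [-1.7  1.3] [0.12 0.67 0.37 0.56] [643.7 -61.2  15. ]
p40 offset [ 0.2 -1.5] [ 0.84 -1.47 -0.04 -1.94] [639.7   8.7   2.1]
p30 offset [ 1.7 -3.4] [ 0.94 -1.93 -0.19 -2.56] [638.   78.2  -1.1]
p20 offset [ 2.6 -5.4] [ 1.12 -2.21 -0.2  -3.09] [635.8 147.8  -3.8]
[476.26970335 421.62333027 164.90445774]
```

View pics/e.png

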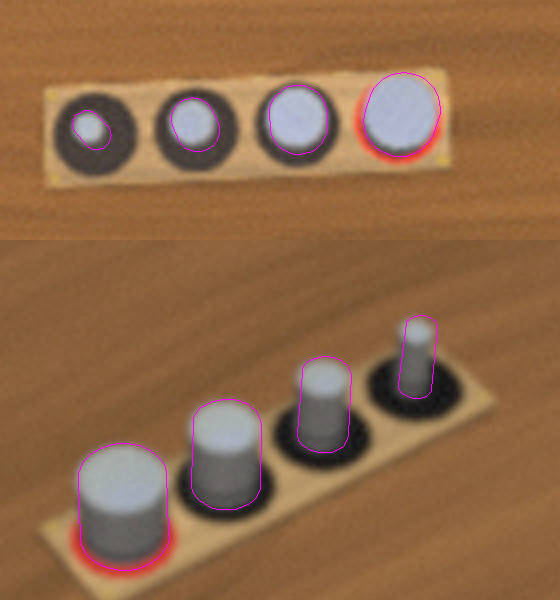

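The punches match the magenta outlines of perfectly centred punches in both views (top row about (90,128) to (402,112)). The larger numeric offsets come from the dark marks leaking into the segmentation. All four stand upright, so I'm handing in.

```bash
python3 -c "
from workcell import ctrl
print(ctrl.close_job())"
```

```text
the job is handed in; nothing more can be done
None
```

All four punches stand upright on their marks, thickest on red down to thinnest on the far black mark, each within about 1 mm of centre by eye; I never moved the pliers or the jar, and the job is handed in at about 32 s (no verdict was returned).

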